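# Clear the bottle and switch on the bench isolator

## Task

The bench isolator (grey sloping box with the red handle on a yellow plate) has to be switched on again, but a blue-capped solvent bottle has been left standing in front of it. Keeping the bottle upright, move it out of the way into the white spill tray, where solvent bottles belong, and let go of it; then, without forcing it, push the red handle fully in against its spring, turn it a quarter turn clockwise to ON and let it spring back out. Leave the other things on the bench where they are.

Things in the scene. Friction and masses are not known exactly. Their poses are not given: they have to be found in the camera images.
- bottle: Loose glass solvent bottle with a round blue screw cap, standing upright close in front of the isolator. 0.5 to 0.85 kg. Body 95 mm in diameter to 173 mm high, then a shoulder and 32 mm neck, cap 44 mm in diameter from 214 to 240 mm high (the thin tube above it, to 272 mm, is not solid). Origin: underside, z up, 5 mm off the bottle's axis, which lies on its -x side.
- cap (a point): Point on the bottle's axis 226 mm above its foot and 14 mm below the top of the cap: the place to pinch it from above, 44 mm wide, round, any yaw.
- tray: Loose low white plastic spill tray, 231 x 186 x 35 mm over its rim, on the bench to the right or the left of the isolator. Origin: centre of its underside, x along its long side, z up. Flat inside, 210 mm along x and 164 mm along y; floor 2 mm thick, walls 34 mm high.
- isolator: Fixed bench isolator: grey steel desk enclosure 150 mm deep (x), 160 mm wide (y), 128 mm high. Its front face slopes at 30 degrees to the level and looks up and towards the robot, from 62 mm high at the front wall to the flat top. Origin: centre of its underside; x points to its back, z up. Stands turned by up to 0.4 rad.
- panel (a point): Middle of the sloping face, 95 mm above the bench, on the axis about which the handle turns (axes as the isolator's). The handle's axis is square to the face: it points out of it along (-0.5, 0, 0.866) in the isolator's frame.
- grip (a point): Middle of the red grip bar, on the turning axis, 44 mm out from the sloping face (less when pushed in). Its z points out of the face along that axis, its y along the bar to the white pointer mark. Bar 80 mm long, 17 mm wide, from 24 to 59 mm out from the face; the 68 mm disc under it is 14 to 24 mm out, a 75 mm black collar reaches 11 mm out.
- handle (a joint): Angle of the red handle, rad: 0 to 0.07 = OFF, bar level, pointer to the left; 1.50 to 1.571 (stop) = ON, pointer up the slope. Grows clockwise seen from in front. With the handle out it is locked at OFF or ON (only that play); between them it turns only while pushed in, with about 0.1 to 0.2 N m, and stays where it is left. Never force the latch.
- plunger (a joint): How far the handle is pushed in along its axis, m: 0 = out, 0.010 = home on a hard stop. The spring takes 6 N at first, 10 N at the stop. From 8 to 8.5 mm in the latch is free. Let go at OFF or ON it springs out by itself; anywhere between it stays in.
- column_box: Bystander: tall white carton 50 x 36 x 128 mm, loose. Origin under its centre.
- grey_box: Bystander: plain grey carton 34 x 52 x 122 mm, loose. Origin under its centre.
- kit_box: Bystander: flat white carton 140 x 98 x 34 mm, loose. Origin under its centre.
- stapler: Bystander: small red stapler 26 x 75 x 34 mm, loose. Origin under its centre.
- marker: Bystander: blue-capped marker pen 138 mm long, loose. Origin under its centre.
- tweezers: Bystander: steel tweezers 126 mm long, loose. Origin under its centre.

How it is judged:
By the outcome, as a careful person would: the job done as asked, in the order asked, and still so for the second after the job is handed in, with the robot touching nothing.
It also fails if it takes over 61 s, if anything falls off the work surface, if the arm or the gripper's body presses on something with over 40 N, if the wrist force passes 120 N, or if a joint passes its speed limit or range.

## Robot

A 6-joint arm with a two-finger parallel gripper is mounted at the origin on a cart in front of the work surface, level with it; the furniture and walls round the work are solid. World frame = base frame: x ahead of the robot, y to its left, z up, the work surface at z = 0. Lengths are in m, angles in degrees, forces in N, time in s.
With the tool pointing down it reaches from about 0.3 to 0.85 m from the base axis. Payload 4.2 kg.
Tool frame: the origin (TCP) lies on the centre line of the jaws, within the pads' length; the fingertips stand 14 mm ahead of it and the grasp point (between the pads) lies 5 mm behind it; z points along the fingers, y is the line along which they close (so a half turn about z gives the same grasp; the last joint's range is limited). The gripper opens to 91 mm and grips with 3 to 60 N. Pads are 32 mm wide; open, the fingers measure 118 mm over their backs; the gripper's body (76 mm by 178 mm) begins 60 mm behind the grasp point.
Start: joints at [75.287, 18.312, 89.639, -0, 72.044, -1.146], TCP at [0.135, 0.559, 0.228] pointing down, gripper open.
Joint ranges: [-177.97, 177.97], [-48.28, 115.42], [12.27, 149.76], [-77.06, 257.06], [2.81, 150.46], [-146.56, 146.56]. Speed limits (degrees/s): [147.25, 147.25, 180, 180, 180, 180].

## Interface

Orientations are given as a 3x3 rotation matrix whose columns are the frame's x, y, z axes.
In Python, from station import arm gives the robot as it stands. Calls block until the motion is done:
- arm.move_to(position, orientation): joint-space move of the TCP to a pose.
- arm.move_linear(position, speed=0.15, orientation=None, contact_N=None): straight line of the TCP; orientation=None keeps the orientation; speed is the mean speed in m/s. With contact_N (N) it stops when the force on the tool has changed by that much, and returns True; else False.
- arm.set_joints(angles): joint-space move.
- arm.move_gripper(opening, grasp_force=None): opening from 0.0 (shut) to 1.0 (fully open); grasp_force is the grip in N (None keeps the last); returns when the fingers have stopped.
- arm.pause(seconds).
- arm.ik(position, orientation): joint angles nearest the present ones, or None.
- arm.read_state(): the state.
- arm.read_camera(name): name is "scene" or "top"; returns (picture, depth): 384x512x3 uint8, red, green, blue; 384x512 float32, m along the optical axis (not along the pixel's ray), 0 where there is no reading.
- arm.camera_params(name): a dict with "intrinsics" (3x3 intrinsics, pixels), "cam_to_world" (4x4, takes a point from camera to world coordinates). Camera axes: x right, y up, looking along -z (the intrinsics and any distortion apply to the point x, -y, -z); pixel columns grow to the right and rows downward; lengths in m; the calibration is good to about 2 mm. A picture is of the moment at which its call begins. camera_params takes no time and is no camera call.
A pose or a line that the arm cannot do raises arm.IKError and nothing moves.
- arm.sign_off(): hands the job in; it is judged then, once.
Trained networks look in the newest picture that a camera, given by its name, has taken for a name from the list of things; names that differ only in an ending like _2 or _b are one class to them, and where a whole thing is asked for, a point or a joint stands for the part that bears it (a point fixed in the world has none). Each returns a list of dicts, best first, with "confidence" (0 to 1); they miss things now and then, are a little off and sometimes report something else, mostly with a low value. They report only what shows in the picture. A call takes as long as a camera call.
- arm.search_frame(camera, name): "at" ([x, y, z] in m, in world coordinates, good to about 4 mm: the middle of the surface that is visible of it).
- arm.silhouettes(camera, name): "region" (384x512 bool, what is visible of it).
The state is a dict: "t": time; "q": joint angles; "joint_vel": joint speeds; "effort": joint torques, N m; "position": TCP position; "tool_rot": TCP orientation; "ft_force": force on the tool from outside, world axes, zero at the start; "wrist_torque": the same for the moment, N m; "gripper_width": opening from 0.0 (shut) to 1.0 (fully open); "grasp_force": force on a finger pad.
Only numpy, scipy, OpenCV 4.12 (cv2) and the standard library are available. Lean on these libraries where they do the work, as an engineer would, in place of code of your own. Each camera call takes 0.05 s, during which the arm holds its last target. There are 200 camera calls.

## Working session

There is one attempt and no reset: what is moved stays moved. The work goes in short steps, each a Python script; the robot and the scene stay as the last script left them, time stands still between calls to the robot, and variables do not carry over. Pictures are saved under pics/ and viewed, at most 10 in all, crops included, and the job is handed in when it is done.

```bash
mkdir -p pics; ls; cat > h.py <<'E'
import numpy as np, cv2
from station import arm
def cloud(cam, d):
    P=arm.camera_params(cam); K=np.array(P["intrinsics"]); T=np.array(P["cam_to_world"])
    v,u=np.mgrid[:d.shape[0],:d.shape[1]]
    x=(u-K[0,2])/K[0,0]*d; y=(v-K[1,2])/K[1,1]*d
    p=np.stack([x,-y,-d],-1)@T[:3,:3].T+T[:3,3]
    p[d<=0]=np.nan
    return p
E
python3 - <<'E'
from h import *
for c in("scene","top"):
    im,d=arm.read_camera(c); cv2.imwrite(f"pics/{c}0.png",im[:,:,::-1]); np.save(f"{c}0.npy",d)
    print(c,{k:np.round(v,3).tolist() if not isinstance(v,str) else v for k,v in arm.camera_params(c).items()})
    for n in("bottle","cap","tray","isolator","panel","grip","column_box","grey_box","kit_box","stapler","marker","tweezers"):
        print(n,[(np.round(r["at"],3).tolist(),round(r["confidence"],2)) for r in arm.search_frame(c,n)[:2]])
print(arm.read_state())
E
```

```text
pics
scene {'intrinsics': [[357.813, 0.0, 257.598], [0.0, 357.813, 185.651], [0.0, 0.0, 1.0]], 'cam_to_world': [[0.48, 0.634, -0.606, -0.058], [-0.877, 0.334, -0.345, -0.441], [-0.016, 0.697, 0.717, 0.937], [0.0, 0.0, 0.0, 1.0]]}
bottle [([0.415, -0.045, 0.158], 0.73)]
cap [([0.415, -0.042, 0.156], 0.84)]
tray [([0.594, -0.252, 0.005], 0.95)]
isolator []
panel [([0.584, -0.022, 0.114], 0.76), ([0.418, -0.041, 0.159], 0.75)]
grip [([0.546, 0.006, 0.127], 0.68)]
column_box [([0.781, 0.095, 0.086], 0.83)]
grey_box [([0.785, 0.04, 0.079], 0.73)]
kit_box [([0.375, 0.232, 0.033], 0.69)]
stapler [([0.367, 0.107, 0.027], 0.76)]
marker [([0.374, 0.231, 0.032], 0.34)]
tweezers [([0.362, -0.019, 0.008], 0.59)]
top {'intrinsics': [[411.113, 0.0, 257.162], [0.0, 411.113, 197.022], [0.0, 0.0, 1.0]], 'cam_to_world': [[-0.025, 0.994, -0.105, 0.466], [-1.0, -0.026, -0.012, -0.074], [-0.015, 0.105, 0.994, 1.348], [0.0, 0.0, 0.0, 1.0]]}
bottle [([0.444, -0.02, 0.186], 0.6)]
cap [([0.444, -0.026, 0.189], 0.73), ([0.556, 0.013, 0.128], 0.51)]
tray [([0.59, -0.257, 0.003], 0.75)]
isolator []
panel [([0.58
[... 432 characters left out ...]
     7.20423833e+01, -1.14554222e+00]), 'joint_vel': array([0.12101482, 0.06596997, 0.0310807 , 0.03207155, 0.0621967 ,
       0.03671364]), 'effort': array([-9.83788450e-04, -4.12360919e+01, -2.32232559e+01,  7.27335317e-02,
        3.75665550e-02,  2.63004074e-05]), 'position': array([0.13490071, 0.55897454, 0.22797622]), 'tool_rot': array([[-9.72093738e-01,  2.34592757e-01,  4.64292983e-05],
       [ 2.34592761e-01,  9.72093732e-01,  1.08434798e-04],
       [-1.96956117e-05,  1.16300765e-04, -9.99999993e-01]]), 'ft_force': array([-0.1702868 ,  0.43808467,  0.79255869]), 'wrist_torque': array([-0.00059616, -0.05131345, -0.04384137]), 'grasp_force': 0.0, 'gripper_width': 0.9975515761817113}
```

View pics/scene0.png

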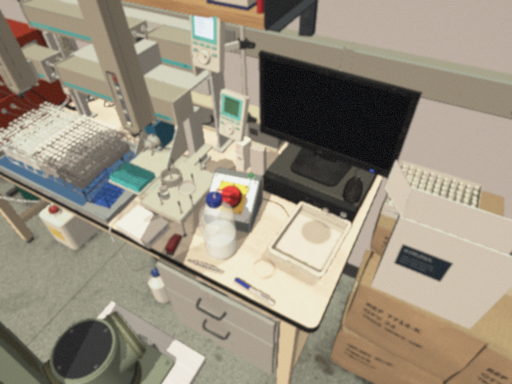

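View pics/top0.png

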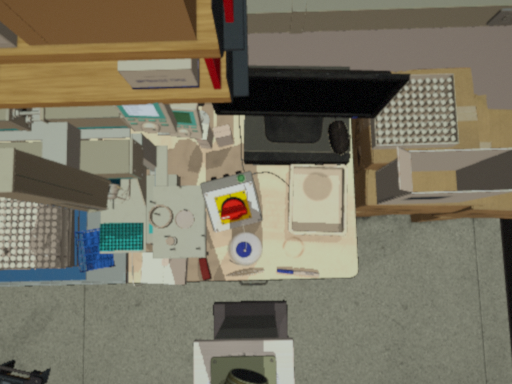

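```bash
python3 - <<'E'
from h import *
import numpy as np
for c in("scene","top"):
    im=cv2.imread(f"pics/{c}0.png"); d=np.load(f"{c}0.npy"); p=cloud(c,d)
    hsv=cv2.cvtColor(im,cv2.COLOR_BGR2HSV); H,S,V=[hsv[...,i].astype(int) for i in range(3)]
    X,Y,Z=p[...,0],p[...,1],p[...,2]
    near=lambda x,y,r:(np.hypot(X-x,Y-y)<r)
    # cap
    m=near(0.43,-0.035,0.08)&(Z>0.205)
    q=p[m]; print(c,"cap",len(q),np.nanmedian(q,0),np.nanmin(q,0),np.nanmax(q,0))
    t=q[(q[:,2]>0.23)&(q[:,2]<0.247)]; print(" captop",len(t), t.mean(0) if len(t) else 0, t.min(0) if len(t) else 0,t.max(0) if len(t) else 0)
    m=(H>100)&(H<130)&(S>110)&near(0.43,-0.03,0.12); q=p[m];v,u=np.nonzero(m)
    print(" blue",len(q),np.nanmedian(q,0) if len(q) else 0,(u.min(),u.max(),v.min(),v.max()) if len(q) else 0)
    m=((H<8)|(H>172))&(S>130)&near(0.55,0.01,0.08)&(Z>0.09); q=p[m]; v,u=np.nonzero(m)
    print(" red",len(q),q.mean(0),q.min(0),q.max(0),(u.min(),u.max(),v.min(),v.max()))
    m=(abs(X-.59)<.2)&(abs(Y+.255)<.2)&(Z>0.022)&(Z<0.05); q=p[m][:,:2].astype(np.float32)
    print(" tray",len(q),cv2.minAreaRect(q))
    m=near(.58,.01,.17)&(Z>0.119)&(Z<0.134); q=p[m][:,:2].astype(np.float32); print(" isotop",len(q),cv2.minAreaRect(q))
E
```

```text
scene cap 294 [ 0.43687657 -0.02643649  0.23819047] [ 0.4207103  -0.04271354  0.20502513] [0.50399274 0.00127949 0.27162663]
 captop 175 [ 0.43951782 -0.02253069  0.23834305] [ 0.42142405 -0.04257168  0.2302563 ] [0.46393326 0.00127949 0.24572322]
 blue 143 [ 0.43291557 -0.02956538  0.23849785] (np.int64(207), np.int64(239), np.int64(193), np.int64(281))
 red 286 [0.55280643 0.00190159 0.12638165] [ 0.4820435  -0.02882204  0.09102907] [0.5868954  0.04005942 0.18494213] (np.int64(221), np.int64(240), np.int64(186), np.int64(205))
 tray 1480 ((0.6058148741722107, -0.24232029914855957), (0.30067941546440125, 0.45496830344200134), 13.485870361328125)
 isotop 765 ((0.5359383821487427, 0.043403901159763336), (0.24929088354110718, 0.2207634598016739), 10.197108268737793)
top cap 231 [ 0.44385185 -0.0218738   0.23987434] [ 0.42182327 -0.04203173  0.20525152] [5.07160366e-01 8.77312196e-05 2.74507531e-01]
 captop 193 [ 0.44179064 -0.02023317  0.23943169] [ 0.42241657 -0.04056114  0.23020288] [4.62512083e-01 8.77312196e-05 2.46828363e-01]
 blue 144 [ 0.44125188 -0.01886606  0.23947892] (np.int64(237), np.int64(282), np.int64(243), np.int64(271))
 red 386 [0.5617233  0.012661   0.13151831] [ 0.53201473 -0.02555078  0.09905169] [0.59460064 0.04875683 0.15261935] (np.int64(222), np.int64(246), np.int64(198), np.int64(219))
 tray 1028 ((0.6088224649429321, -0.2636137008666992), (0.28957971930503845, 0.4086378812789917), 11.860857009887695)
 isotop 1183 ((0.5529913902282715, 0.047434598207473755), (0.22553876042366028, 0.21174754202365875), 6.044480800628662)
```

The scene picture shows the bottle cap at about (213,199), just in front of the red handle at (232,195), with the tray to the right at (310,240). In the top picture the cap is at (244,249), the handle at (234,207) and the tray spans about (289–344, 166–233). Next I'll refine the tray and cap positions and check the IK.

```bash
python3 - <<'E'
from h import *
for c in("scene","top"):
    d=np.load(f"{c}0.npy"); p=cloud(c,d)
    r=arm.silhouettes(c,"tray")
    m=r[0]["region"]; q=p[m]; q=q[np.isfinite(q[:,2])]; print(c,r[0]["confidence"],len(q),np.percentile(q[:,2],[2,25,50,75,98]).round(3))
    k=(q[:,2]>0.02)&(q[:,2]<0.045); print(k.sum(),cv2.minAreaRect(q[k][:,:2].astype(np.float32)), cv2.minAreaRect(q[:,:2].astype(np.float32)))
    # cap top disc by circle fit
    X,Y,Z=p[...,0],p[...,1],p[...,2]
    m=(np.hypot(X-.443,Y+.02)<.035)&(abs(Z-.24)<.006); q=p[m][:,:2].astype(np.float32); print("cap",cv2.minEnclosingCircle(q),np.median(q,0))
    m=(np.hypot(X-.443,Y+.02)<.08)&(Z>.05)&(Z<.17); q=p[m]
    print("body",len(q))
Rd=np.array([[1,0,0],[0,-1,0],[0,0,-1.]])
for pos in ([.443,-.02,.221],[.443,-.02,.30],[.59,-.255,.30],[.59,-.255,.223]):
  for R,n in ((Rd,"y along Y"),(np.array([[0,1,0],[1,0,0],[0,0,-1.]]),"y along X"),(np.array([[-1,0,0],[0,1,0],[0,0,-1.]]),"-Y")):
    s=arm.ik(pos,R); print(pos,n,None if s is None else np.round(s,1))
E
python3 -c "
import cv2;a=cv2.imread('pics/top0.png')[150:290,180:370];cv2.imwrite('pics/topc.png',cv2.resize(a,None,fx=4,fy=4,interpolation=2))"
```

```text
scene 0.58 3852 [-0.001  0.001  0.003  0.018  0.037]
933 ((0.5928422212600708, -0.2521117329597473), (0.18714359402656555, 0.231227308511734), 86.59813690185547) ((0.5932129621505737, -0.24587540328502655), (0.19963829219341278, 0.231227308511734), 86.59813690185547)
cap ((0.4418533742427826, -0.020208898931741714), 0.02259358949959278) [ 0.4401042 -0.0227617]
body 918
top 0.72 3955 [-0.004  0.001  0.003  0.006  0.038]
716 ((0.5914914608001709, -0.252888023853302), (0.18594890832901, 0.22772589325904846), 87.27230072021484) ((0.5894907712936401, -0.2554675042629242), (0.19285593926906586, 0.22938533127307892), 88.34110260009766)
cap ((0.44246917963027954, -0.02015927992761135), 0.021417489275336266) [ 0.44125295 -0.01914395]
body 131
[0.443, -0.02, 0.221] y along Y [ -4.1   6.7 106.2  -0.   67.1  85.9]
[0.443, -0.02, 0.221] y along X [ -4.1   6.7 106.2  -0.   67.1  -4.1]
[0.443, -0.02, 0.221] -Y [ -4.1   6.7 106.2  -0.   67.1 -94.1]
[0.443, -0.02, 0.3] y along Y [-4.1  3.9 97.8 -0.  78.3 85.9]
[0.443, -0.02, 0.3] y along X [-4.1  3.9 97.8 -0.  78.3 -4.1]
[0.443, -0.02, 0.3] -Y [ -4.1   3.9  97.8  -0.   78.3 -94.1]
[0.59, -0.255, 0.3] y along Y [-24.4  22.9  72.5  -0.   84.6  65.6]
[0.59, -0.255, 0.3] y along X [-24.4  22.9  72.5  -0.   84.6 -24.4]
[0.59, -0.255, 0.3] -Y [ -24.4   22.9   72.5   -0.    84.6 -114.4]
[0.59, -0.255, 0.223] y along Y [-24.4  24.6  80.5  -0.   74.8  65.6]
[0.59, -0.255, 0.223] y along X [-24.4  24.6  80.5  -0.   74.8 -24.4]
[0.59, -0.255, 0.223] -Y [ -24.4   24.6   80.5   -0.    74.8 -114.4]
```

View pics/topc.png

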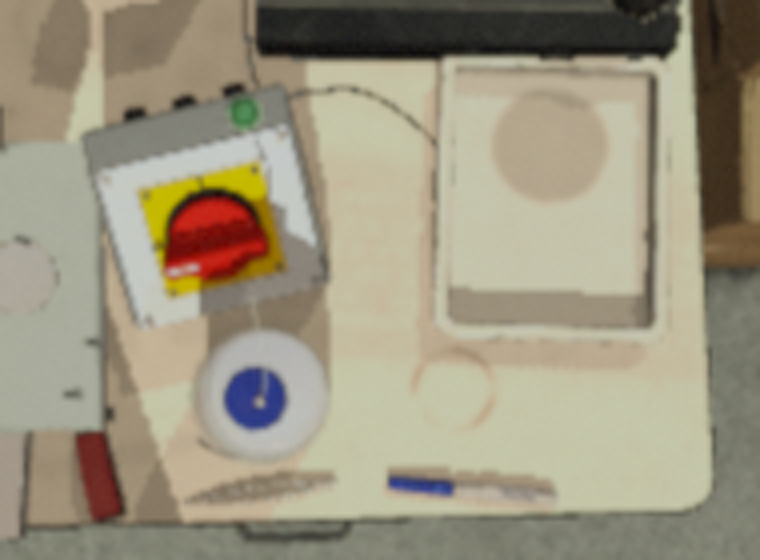

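Topc crop: isolator is turned about +14°, with its right-front corner at about (327,285). The bottle cap is at (258,398), and the tray is empty, about (437–665, 58–338). The isolator, handle and bottle stand close together, so I'll lift the bottle and carry it round to the right.

```bash
cat >> h.py <<'E'
RX=np.array([[0,1,0],[1,0,0],[0,0,-1.]])
def st(n=""):
    s=arm.read_state(); print(n,"t%.1f"%s["t"],s["position"].round(4),"F",s["ft_force"].round(1),"M",s["wrist_torque"].round(2),"gw %.3f gf %.1f"%(s["gripper_width"],s["grasp_force"]),"q6 %.1f"%s["q"][5]); return s
E
python3 - <<'E'
from h import *
for c in("scene","top"):
    p=cloud(c,np.load(f"{c}0.npy")).reshape(-1,3); r=np.hypot(p[:,0],p[:,1])
    m=(r<.62)&(r>.2)&(p[:,1]>-.1)&(p[:,1]<.6)&(p[:,0]>0.05)&(p[:,2]>.12); q=p[m]; q=q[np.hypot(q[:,0]-.443,q[:,1]+.02)>.06]
    print(c,len(q),q.max(0) if len(q) else 0, q.min(0) if len(q) else 0)
C=[.442,-.020]
arm.move_linear([.135,.559,.36],.25)
arm.move_to(C+[.33],RX); st("above")
arm.move_linear(C+[.221],.12,contact_N=8); st("down")
arm.move_gripper(0.0,40); st("grip")
E
```

```text
scene 598 [0.61976889 0.26752125 0.26148773] [ 0.44441677 -0.03780212  0.12000564]
top 1493 [0.61976979 0.59977945 0.39527814] [ 0.10602388 -0.046923    0.12000087]
above t4.4 [ 0.4422 -0.0194  0.33  ] F [ 1.  -0.1  0.6] M [-0.07  0.03 -0.02] gw 1.000 gf 0.0 q6 -4.1
down t5.5 [ 0.4425 -0.02    0.2216] F [-0.2 -0.5 -0.2] M [-0.06  0.    0.02] gw 1.000 gf 0.0 q6 -4.1
grip t6.3 [ 0.4419 -0.02    0.221 ] F [-1.   0.1  0.4] M [-0.09  0.07 -0.03] gw 0.472 gf 40.0 q6 -4.1
```

```bash
python3 - <<'E'
from h import *
arm.move_linear([.442,-.020,.331],.12); s=st("lift")
arm.move_linear([.45,-.252,.331],.15)
arm.move_linear([.592,-.253,.331],.15); st("over tray")
arm.move_linear([.592,-.253,.235],.12)
c=arm.move_linear([.592,-.253,.216],.02,contact_N=4); st(f"down {c}")
im,d=arm.read_camera("scene"); cv2.imwrite("pics/scene1.png",cv2.resize(im[100:320,150:400,::-1],None,fx=2.5,fy=2.5)); 
E
```

```text
lift t7.3 [ 0.4414 -0.02    0.33  ] F [ 0.1 -0.7 -5.8] M [-0.1   0.03  0.02] gw 0.473 gf 40.0 q6 -4.1
over tray t10.1 [ 0.5914 -0.2529  0.3311] F [-1.2 -0.7 -6.6] M [-0.09  0.06 -0.06] gw 0.474 gf 40.0 q6 -24.2
down True t11.7 [ 0.5918 -0.2529  0.2235] F [-0.5 -0.2  5.1] M [-0.08 -0.03 -0.01] gw 0.477 gf 40.0 q6 -24.2
```

View pics/scene1.png

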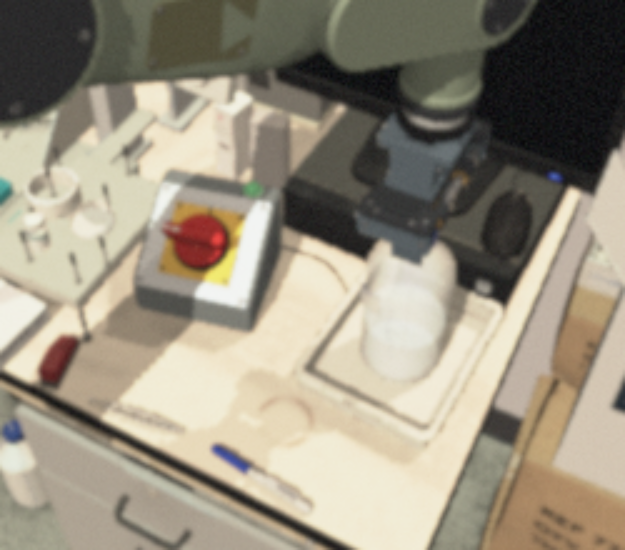

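The bottle is standing upright in the tray at about (403,330), and the isolator handle at (200,240) is now clear. I'll release the bottle, back off and measure the isolator.

```bash
python3 - <<'E'
from h import *
arm.move_gripper(1.0); st("open")
arm.move_linear([.592,-.253,.33],.15)
arm.move_linear([.36,-.25,.36],.25); st("back")
for c in("scene","top"):
    im,d=arm.read_camera(c); cv2.imwrite(f"pics/{c}2.png",im[:,:,::-1]); np.save(f"{c}2.npy",d); p=cloud(c,d)
    for n in("grip","bottle","tray"): print(c,n,[(np.round(r["at"],3).tolist(),round(r["confidence"],2)) for r in arm.search_frame(c,n)[:2]])
    X,Y,Z=np.moveaxis(p,-1,0)
    hsv=cv2.cvtColor(im,cv2.COLOR_RGB2HSV); H,S,V=[hsv[...,i].astype(int) for i in range(3)]
    near=np.hypot(X-.57,Y-.01)<.09
    red=near&((H<8)|(H>172))&(S>130)&(Z>.08); yel=near&(H>18)&(H<35)&(S>150)&(Z>.06)
    q=p[yel]; print("yellow",len(q),q.mean(0).round(4)); U=np.linalg.svd(q-q.mean(0))[2][2]; print(" n",(U*np.sign(U[2])).round(3))
    # RANSAC-ish plane of face: points near
    f=p[(np.hypot(X-.57,Y-.01)<.08)&(Z>.06)&(Z<.125)&~red]
    for _ in range(15):
        c0=np.median(f,0) if _==0 else f.mean(0); n=np.linalg.svd(f-c0)[2][2]; e=(f-c0)@n; k=abs(e)<max(.004,1.5*e.std() if len(f)>50 else 1); f=f[k]
    n*=np.sign(n[2]); print(" face",len(f),f.mean(0).round(4),n.round(3),"yaw",np.degrees(np.arctan2(-n[1],-n[0])),"tilt",np.degrees(np.arccos(n[2])))
    q=p[red]; h=(q-f.mean(0))@n; print(" red",len(q),q.mean(0).round(4),"h",np.percentile(h,[1,25,50,75,99]).round(4))
    t=q[h>.050]; print(" bartop",len(t),t.mean(0).round(4)); 
    if len(t)>10: w=np.linalg.svd(t-t.mean(0))[2]; print("  dir",w[0].round(3),"ext",np.ptp((t-t.mean(0))@w[0]),np.ptp((t-t.mean(0))@w[1]))
    top=(np.hypot(X-.58,Y-.02)<.15)&(Z>.06)&(Z<.134)&(np.hypot(X-.785,Y-.06)>.08)
    print(" iso outline",cv2.minAreaRect(p[top][:,:2].astype(np.float32)))
E
python3 -c "
import cv2,numpy as np
a=cv2.imread('pics/top2.png')[165:240,190:270];b=cv2.imread('pics/scene2.png')[155:240,195:275];
cv2.imwrite('pics/c2.png',np.hstack([cv2.resize(a,(400,400),interpolation=2),cv2.resize(b,(400,400),interpolation=2)]))"
```

```text
open t12.6 [ 0.5908 -0.2525  0.2211] F [ 0.3 -1.   0.2] M [-0.08  0.05  0.05] gw 1.000 gf 0.0 q6 -24.2
back t14.6 [ 0.3609 -0.2501  0.3595] F [-0.2  0.3  0.2] M [-0.08  0.    0.  ] gw 1.000 gf 0.0 q6 -36.2
scene grip [([0.542, 0.011, 0.125], 0.65), ([0.539, 0.01, 0.127], 0.63)]
scene bottle [([0.558, -0.267, 0.161], 0.61)]
scene tray [([0.548, -0.287, 0.002], 0.82)]
yellow 166 [0.5727 0.0108 0.101 ]
 n [-0.488 -0.09   0.868]
 face 659 [0.5662 0.0192 0.0981] [-0.482 -0.098  0.871] yaw 11.452339207748128 tilt 29.464379064529556
 red 347 [0.5504 0.0053 0.1229] h [0.0052 0.0185 0.0212 0.0504 0.057 ]
 bartop 91 [0.5428 0.0008 0.1445]
  dir [ 0.212 -0.977  0.018] ext 0.06707644992858983 0.01688286602219783
 iso outline ((0.5604153871536255, 0.0522674098610878), (0.19191327691078186, 0.22733142971992493), 10.155665397644043)
top grip [([0.555, 0.014, 0.127], 0.71)]
top bottle []
top tray [([0.568, -0.242, 0.001], 0.67)]
yellow 378 [0.5769 0.0163 0.1079]
 n [-0.455 -0.068  0.888]
 face 1055 [0.5647 0.0088 0.0956] [-0.489 -0.111  0.865] yaw 12.737681303199945 tilt 30.113379242164832
 red 390 [0.5623 0.014  0.1314] h [0.0051 0.0197 0.0252 0.049  0.0584]
 bartop 93 [0.5434 0.0083 0.1468]
  dir [-0.175  0.984 -0.008] ext 0.07433551599069665 0.015746668795405868
 iso outline ((0.5880184769630432, 0.043105751276016235), (0.19966769218444824, 0.26302003860473633), 22.292865753173828)
```

View pics/c2.png

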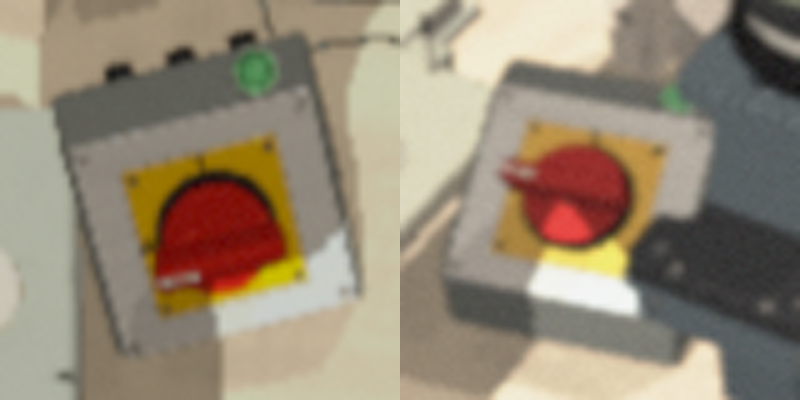

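Crop (left = top, right = scene): the bar runs from the white pointer at about (180,280) to (285,245) in the top view, and the axis passes through the disc at about (222,235). I'll fit the bar and disc in face coordinates from both cameras.

```bash
python3 - <<'E'
from h import *
yw=np.radians(12.0); cy,sy=np.cos(yw),np.sin(yw)
n=np.array([-.5*cy,-.5*sy,.866]); b=np.array([-sy,cy,0]); s=np.cross(b,n) # s up-slope
print("s",s.round(3))
O=np.array([.566,.012,.095])
for c in("scene","top"):
    im=cv2.imread(f"pics/{c}2.png"); p=cloud(c,np.load(f"{c}2.npy")); hsv=cv2.cvtColor(im,cv2.COLOR_BGR2HSV); H,S,V=[hsv[...,i].astype(int) for i in range(3)]
    r=p-O; B,Sl,h=r@b,r@s,r@n
    ok=(abs(B)<.075)&(abs(Sl)<.075)
    face=ok&(abs(h)<.012)&(np.hypot(B,Sl)>.045); print(c,"face h",np.median(h[face]).round(4), face.sum())
    k=face&(abs(B)<.07); A=np.c_[B[k],Sl[k],np.ones(k.sum())]; print(" resid slopes",np.linalg.lstsq(A,h[k],rcond=None)[0].round(4))
    h0=np.median(h[face])
    bar=ok&(h-h0>.050)&(h-h0<.068)
    B1,S1=B[bar],Sl[bar]; print(" bar",bar.sum(),"B",np.percentile(B1,[0,2,98,100]).round(4),"S",np.percentile(S1,[0,5,50,95,100]).round(4),"h",np.percentile(h[bar]-h0,[5,50,95]).round(4), "rect",cv2.minAreaRect(np.c_[B1,S1].astype(np.float32)))
    red=((H<8)|(H>172))&(S>130)&ok&(h-h0<.030)&(h-h0>.018); print(" disc",red.sum(),"B",np.percentile(B[red],[0,2,98,100]).round(4),"S",np.percentile(Sl[red],[0,2,98,100]).round(4), cv2.minEnclosingCircle(np.c_[B[red],Sl[red]].astype(np.float32)))
    yel=(H>18)&(H<35)&(S>120)&ok&(abs(h-h0)<.01); print(" plate",cv2.minAreaRect(np.c_[B[yel],Sl[yel]].astype(np.float32)))
    g=ok&(abs(h-h0)<.005); print(" enclosure? B",np.percentile(B[g],[0,1,99,100]).round(4))
    # enclosure side extents from wide window
    w=(abs(B)<.1)&(abs(h-h0)<.005)&(abs(Sl)<.065); print("  wide B",np.percentile(B[w],[0,1,99,100]).round(4),"S", np.percentile(Sl[(abs(B)<.06)&(abs(h-h0)<.004)&(abs(Sl)<.1)],[0,1,99,100]).round(4))
E
```

```text
s [0.847 0.18  0.5  ]
scene face h 0.0 1129
 resid slopes [ 0.0054  0.0105 -0.0002]
 bar 127 B [-0.0358 -0.034   0.0389  0.0418] S [-0.0048 -0.0034  0.0029  0.0109  0.0121] h [0.0513 0.0551 0.0589] rect ((0.0030202269554138184, 0.0036115646362304688), (0.016775429248809814, 0.07757657766342163), 89.80857849121094)
 disc 175 B [-0.0263 -0.0242  0.0269  0.03  ] S [-0.029  -0.0271  0.0327  0.0341] ((0.0014265213394537568, 0.002845998387783766), 0.03264014050364494)
 plate ((0.001640666276216507, 0.0033275187015533447), (0.09093613922595978, 0.09091058373451233), 89.26038360595703)
 enclosure? B [-0.0737 -0.0698  0.0741  0.075 ]
  wide B [-0.0737 -0.0699  0.0963  0.0992] S [-0.0652 -0.0642  0.0783  0.0924]
top face h 0.0011 1461
 resid slopes [ 0.0048 -0.0061  0.0012]
 bar 137 B [-0.0366 -0.0347  0.0402  0.0426] S [-0.0038 -0.0026  0.0054  0.0116  0.0131] h [0.0509 0.0553 0.0591] rect ((0.0030172020196914673, 0.0046561164781451225), (0.016870610415935516, 0.07919234782457352), 89.97573852539062)
 disc 157 B [-0.0303 -0.0249  0.0299  0.0372] S [-0.0243 -0.0223  0.0351  0.0369] ((0.003434948157519102, 0.009094632230699062), 0.03383266180753708)
 plate ((0.00358615443110466, 0.005266781896352768), (0.09604737162590027, 0.09450232982635498), 89.49942016601562)
 enclosure? B [-0.0747 -0.0731  0.0739  0.075 ]
  wide B [-0.0759 -0.0734  0.0934  0.0998] S [-0.0663 -0.0644  0.0916  0.0999]
```

```bash
cat >> h.py <<'E'
yw=np.radians(12.0); cy,sy=np.cos(yw),np.sin(yw)
n=np.array([-.5*cy,-.5*sy,.866025]); b=np.array([-sy,cy,0]); s_=np.cross(b,n)
PAN=np.array([.566,.012,.095])+.003*b+.004*s_+.0005*n
RG=np.c_[b,s_,-n]
E
python3 - <<'E'
from h import *
print(PAN)
a=lambda h:PAN+h*n
for h in(.15,.043,.033):
    q=arm.ik(a(h),RG); print(h,None if q is None else np.round(q,1))
    from scipy.spatial.transform import Rotation as R
    q2=arm.ik(a(h),RG@R.from_euler('z',90,degrees=True).as_matrix()); print("  on",None if q2 is None else np.round(q2,1))
arm.move_gripper(0.55)
arm.move_linear([.40,-.06,.36],.3)
arm.move_to(a(.15),RG); st("pre")
c=arm.move_linear(a(.044),.1,contact_N=5); st(f"at {c}")
if not c:
    arm.move_gripper(0.0,15); st("grip")
E
```

```text
[0.56852013 0.01560269 0.09743301]
0.15 [ -7.6  -1.2 120.5  17.7  33.4 -32.1]
  on [ -7.6  -1.2 120.5  17.7  33.4  57.9]
0.043 [ -5.   10.6 123.6  26.9  18.8 -40.4]
  on [ -5.   10.6 123.6  26.9  18.8  49.6]
0.033 [ -4.7  11.8 123.7  28.5  17.6 -41.9]
  on [ -4.7  11.8 123.7  28.5  17.6  48.1]
pre t17.4 [ 0.4959 -0.0011  0.2282] F [0.5 0.3 1.2] M [-0.16  0.33 -0.03] gw 0.549 gf 0.0 q6 -32.1
at False t18.6 [0.5472 0.011  0.1361] F [-0.1  0.4 -0.5] M [-0.15  0.3   0.05] gw 0.553 gf 0.0 q6 -40.3
grip t19.2 [0.5461 0.011  0.1352] F [-4.3 -2.   3.6] M [-0.43  0.92 -0.17] gw 0.184 gf 15.0 q6 -40.3
```

```bash
python3 - <<'E'
from h import *
arm.move_gripper(0.0,35)
def rep(k):
    s=arm.read_state(); d=s["position"]-PAN; print(k,"t%.1f"%s["t"],"h %.4f b %.4f s %.4f"%(d@n,d@b,d@s_),"Fn %.1f Fb %.1f Fs %.1f Mn %.2f"%(s["ft_force"]@n,s["ft_force"]@b,s["ft_force"]@s_,s["wrist_torque"]@n),"gw %.3f"%s["gripper_width"]); return s["ft_force"]@n
rep("g")
for h in (.042,.040,.038,.036,.035,.034,.0335,.033,.0325):
    arm.move_linear(PAN+h*n,.02); f=rep(h)
    if f>16: break
E
```

```text
g t19.5 h 0.0441 b 0.0001 s -0.0009 Fn 4.8 Fb -0.3 Fs -3.1 Mn -0.04 gw 0.183
0.042 t19.7 h 0.0421 b 0.0002 s -0.0009 Fn 5.2 Fb -1.6 Fs -3.1 Mn -0.05 gw 0.185
0.04 t20.0 h 0.0401 b 0.0002 s -0.0009 Fn 5.9 Fb -1.0 Fs -2.7 Mn -0.01 gw 0.184
0.038 t20.2 h 0.0382 b 0.0002 s -0.0009 Fn 6.7 Fb -1.3 Fs -4.0 Mn -0.04 gw 0.188
0.036 t20.5 h 0.0362 b 0.0002 s -0.0009 Fn 7.7 Fb -2.0 Fs -4.1 Mn -0.10 gw 0.185
0.035 t20.7 h 0.0353 b 0.0001 s -0.0009 Fn 9.4 Fb -1.2 Fs -3.1 Mn -0.09 gw 0.186
0.034 t21.0 h 0.0344 b 0.0002 s -0.0009 Fn 9.5 Fb -1.2 Fs -2.8 Mn -0.07 gw 0.185
0.0335 t21.2 h 0.0341 b 0.0002 s -0.0009 Fn 11.5 Fb -1.6 Fs -3.9 Mn -0.07 gw 0.184
0.033 t21.5 h 0.0341 b 0.0002 s -0.0009 Fn 17.5 Fb -0.8 Fs -5.2 Mn -0.01 gw 0.181
```

The plunger is home: 10.0 mm of travel, then a hard stop. Now I'll turn it in small steps and watch the torque.

```bash
cat >> h.py <<'E'
from scipy.spatial.transform import Rotation as R
def rep(k):
    s=arm.read_state(); d=s["position"]-PAN; rel=RG.T@s["tool_rot"]; print(k,"t%.1f"%s["t"],"h %.4f b %.4f s %.4f ang %.1f"%(d@n,d@b,d@s_,np.degrees(np.arctan2(rel[1,0],rel[0,0]))),"Fn %.1f Fb %.1f Fs %.1f Mn %.2f"%(s["ft_force"]@n,s["ft_force"]@b,s["ft_force"]@s_,s["wrist_torque"]@n),"gw %.3f"%s["gripper_width"]); return s
C0=PAN-.0013*s_
E
python3 - <<'E'
from h import *
arm.move_linear(C0+.0334*n,.02); rep("centre")
for a in (3,6,10,20,30,40,50,60,70,80,85):
    arm.move_to(C0+.0334*n,RG@R.from_euler('z',a,degrees=True).as_matrix()); s=rep(a)
    if abs(s["wrist_torque"]@n)>.7 or np.linalg.norm(s["ft_force"])>30: print("STOP");break
E
```

```text
centre t21.7 h 0.0342 b 0.0001 s -0.0010 ang 0.0 Fn 9.7 Fb -0.4 Fs -1.6 Mn -0.03 gw 0.182
3 t22.0 h 0.0341 b 0.0001 s -0.0011 ang 3.0 Fn 10.1 Fb -0.0 Fs -2.3 Mn -0.07 gw 0.184
6 t22.2 h 0.0341 b 0.0001 s -0.0011 ang 6.0 Fn 11.2 Fb 0.7 Fs -2.5 Mn -0.10 gw 0.189
10 t22.5 h 0.0341 b 0.0001 s -0.0011 ang 10.0 Fn 10.5 Fb 0.1 Fs -2.2 Mn -0.04 gw 0.187
20 t22.8 h 0.0341 b 0.0002 s -0.0013 ang 20.0 Fn 9.7 Fb 0.1 Fs -2.4 Mn -0.10 gw 0.181
30 t23.1 h 0.0341 b 0.0002 s -0.0013 ang 30.0 Fn 11.1 Fb -0.4 Fs -2.3 Mn -0.04 gw 0.185
40 t23.3 h 0.0341 b 0.0003 s -0.0014 ang 40.0 Fn 10.4 Fb -0.1 Fs -2.0 Mn -0.07 gw 0.184
50 t23.6 h 0.0341 b 0.0003 s -0.0015 ang 50.0 Fn 11.0 Fb 0.1 Fs -1.2 Mn -0.12 gw 0.188
60 t23.9 h 0.0341 b 0.0004 s -0.0015 ang 60.0 Fn 11.1 Fb 0.6 Fs -2.7 Mn -0.02 gw 0.182
70 t24.2 h 0.0341 b 0.0004 s -0.0016 ang 70.0 Fn 11.4 Fb 1.3 Fs -2.8 Mn -0.09 gw 0.188
80 t24.5 h 0.0341 b 0.0005 s -0.0016 ang 80.0 Fn 11.5 Fb 1.3 Fs -2.8 Mn -0.03 gw 0.183
85 t24.8 h 0.0341 b 0.0006 s -0.0016 ang 85.0 Fn 11.6 Fb 1.3 Fs -2.5 Mn -0.04 gw 0.188
```

```bash
python3 - <<'E'
from h import *
for a in (86.5,87.5,88.5,89.5,90.5,91.5):
    arm.move_to(C0+.0334*n,RG@R.from_euler('z',a,degrees=True).as_matrix()); s=rep(a)
    if abs(s["wrist_torque"]@n)>.35: print("STOP");break
E
```

```text
86.5 t25.0 h 0.0341 b 0.0006 s -0.0016 ang 86.5 Fn 11.4 Fb 1.3 Fs -2.9 Mn -0.02 gw 0.183
87.5 t25.3 h 0.0341 b 0.0006 s -0.0016 ang 87.5 Fn 11.3 Fb 1.2 Fs -2.2 Mn 0.03 gw 0.186
88.5 t25.5 h 0.0341 b 0.0006 s -0.0016 ang 88.5 Fn 10.6 Fb 0.5 Fs -1.1 Mn 0.03 gw 0.185
89.5 t25.8 h 0.0341 b 0.0006 s -0.0016 ang 89.5 Fn 10.8 Fb 0.1 Fs -2.5 Mn 0.05 gw 0.186
90.5 t26.0 h 0.0341 b 0.0006 s -0.0016 ang 90.4 Fn 10.1 Fb 1.7 Fs -2.2 Mn 0.34 gw 0.188
91.5 t26.3 h 0.0341 b 0.0006 s -0.0016 ang 91.3 Fn 11.8 Fb 1.0 Fs -2.0 Mn 0.62 gw 0.184
STOP
```

The stop is reached at about 90°. I'll ease back to 89°, let the handle come out, release and back away.

```bash
python3 - <<'E'
from h import *
RO=RG@R.from_euler('z',88.7,degrees=True).as_matrix()
arm.move_to(C0+.0334*n,RO); rep("ease")
arm.move_linear(C0+.0405*n,.03); rep("half out")
arm.move_linear(C0+.0438*n,.02); rep("out")
arm.move_gripper(0.55); rep("open")
arm.move_linear(C0+.15*n,.12); rep("away")
arm.move_linear([.36,-.06,.40],.25); arm.move_linear([.33,-.25,.40],.25); arm.pause(.3); st()
for c in("top","scene"):
    im,d=arm.read_camera(c); cv2.imwrite(f"pics/{c}3.png",im[:,:,::-1]); np.save(f"{c}3.npy",d)
    p=cloud(c,d); r=p-C0; B,S,h=r@b,r@s_,r@n
    bar=(np.hypot(B,S)<.055)&(h>.049)&(h<.07); print(c,bar.sum(),"h",np.percentile(h[bar],[5,50,95]).round(4),cv2.minAreaRect(np.c_[B[bar],S[bar]].astype(np.float32)))
    X,Y,Z=np.moveaxis(p,-1,0); m=(np.hypot(X-.592,Y+.253)<.05)&(abs(Z-.242)<.007); print(" cap",m.sum(),cv2.minEnclosingCircle(p[m][:,:2].astype(np.float32)) if m.sum() else 0, np.median(Z[m]))
a=cv2.imread('pics/top3.png')[150:280,180:370];e=cv2.imread('pics/scene3.png')[120:320,130:370]
cv2.imwrite('pics/c3.png',np.hstack([cv2.resize(a,(400,300)),cv2.resize(e,(400,300))]))
E
```

```text
ease t26.5 h 0.0341 b 0.0006 s -0.0016 ang 88.7 Fn 11.0 Fb 0.8 Fs -3.4 Mn 0.11 gw 0.183
half out t26.9 h 0.0410 b 0.0006 s -0.0016 ang 88.7 Fn 6.7 Fb 1.6 Fs -1.6 Mn 0.14 gw 0.187
out t27.2 h 0.0439 b 0.0005 s -0.0016 ang 88.7 Fn 5.4 Fb 3.1 Fs -1.3 Mn 0.13 gw 0.183
open t27.9 h 0.0438 b -0.0001 s -0.0013 ang 88.7 Fn 0.2 Fb -0.5 Fs 0.0 Mn 0.03 gw 0.550
away t28.9 h 0.1496 b 0.0001 s -0.0018 ang 88.7 Fn 0.8 Fb -0.7 Fs 0.1 Mn 0.05 gw 0.550
 t31.2 [ 0.3302 -0.2491  0.4003] F [ 0.4 -0.6  0.4] M [-0.12  0.43  0.  ] gw 0.551 gf 0.0 q6 12.3
top 139 h [0.0509 0.0548 0.059 ] ((-7.353723049163818e-05, 0.0017963126301765442), (0.07929722964763641, 0.016963325440883636), 88.26133728027344)
 cap 190 ((0.5921972990036011, -0.2528907060623169), 0.021528048440814018) 0.2421629852145607Traceback (most recent call last):
  File "<stdin>", line 12, in <module>
    return _quantile_unchecked(
        a, q, axis, out, overwrite_input, method, keepdims, weights)
    return _ureduce(a,
                    func=_quantile_ureduce_func,
    ...<5 lines>...
                    overwrite_input=overwrite_input,
                    method=method)
    r = func(a, **kwargs)
    result = _quantile(arr,
                       quantiles=q,
    ...<2 lines>...
                       out=out,
                       weights=wgt)
    slices_having_nans = np.isnan(arr[-1, ...])
                                  ~~~^^^^^^^^^
IndexError: index -1 is out of bounds for axis 0 with size 0
```

```bash
python3 -c "
import cv2
a=cv2.imread('pics/top3.png')[150:290,180:370];cv2.imwrite('pics/c3.png',cv2.resize(a,None,fx=4,fy=4,interpolation=2))"
```

```text
(no output)
```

View pics/c3.png

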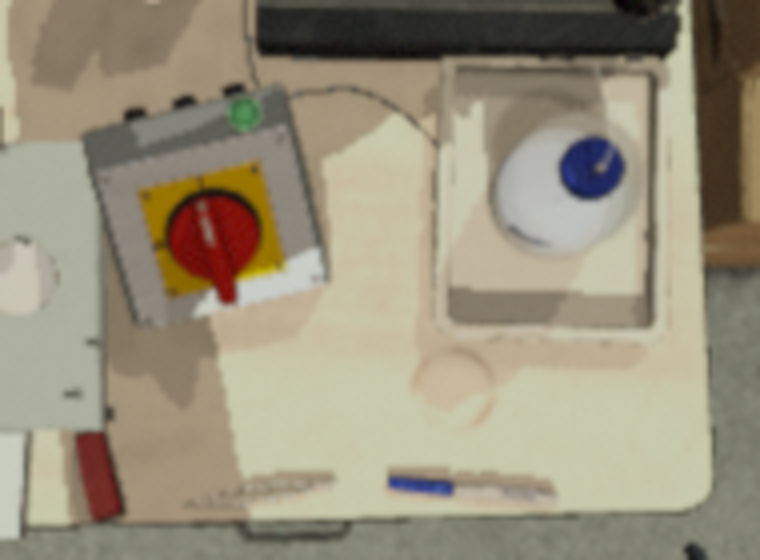

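The handle at (210,240) now has its pointer up the slope, the bottle stands upright in the tray at about (565,185), and the other things are where they were.

```bash
python3 -c "
from station import arm
print(arm.sign_off())"
```

```text
the job is handed in; nothing more can be done
None
```

The bottle stands upright in the spill tray, the isolator handle was pushed home, turned to ON and has sprung back out, and the job was handed in at about 31 s of the 61 s allowed; sign-off returned no verdict.

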